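# Shift the pottery wheel out of park into the blue gear

## Task

The tabletop pottery wheel stands in park. With closed fingertips push its gear lever, without gripping it or taking it between the fingers, out of the park slot, across the gate and fully home into the slot marked with the blue dot. Push gently, do not put it home in any other gear on the way, leave the glaze jar, the brush and the white pot where they are, and finish clear of the lever.

Things in the scene. Friction and masses are not known exactly. Their poses are not given: they have to be found in the camera images.
- wheel: Blue tabletop pottery wheel, fixed to the table. Origin on the table top below the gate's centre; x points from gearbox to wheel head, y left, z up. Gearbox: box 170 (x) by 190 (y) mm centred on the origin, flat aluminium top 110 mm high. Centred 245 mm along +x: grey pan (radius 135, rim 85 mm high) and wheel head (radius 105, top 100 mm high) with a fresh clay cup, to 165 mm high, stuck on it.
- gate (a point): Centre of the gate on the gearbox top, 110 mm above the table; axes as wheel. A neutral cross channel runs along y through it. At each end of the channel, left and right, a slot runs both to +x (far) and -x (near): four gear slots. One middle slot runs only to -x: park. Far side of the middle: no slot. Slots and channel are 16 mm wide.
- knob (a point): Centre of the lever's black ball knob, radius 17 mm, 170 to 180 mm above the table (lower as it leans). Measured from gate along the wheel's x, y it is at (0, 0) in mid neutral, (-42, 0) mm fully home in park, (+-41, +-45) mm fully home in the gears. Free play about 5 mm sideways in a slot and fore and aft in the channel.
- fore_aft (a joint): Lean of the lever along the wheel's x, rad: 0 in the cross channel, +0.235 fully home in a far slot (+x), -0.235 fully home in a near slot (-x), with a stop at each. The knob takes 2 to 3 N to move and stays where it is left; no springs.
- sideways (a joint): Lean of the lever along the wheel's y, rad: 0 at the middle (park) column, +0.25 at the left (+y), -0.25 at the right (-y) column. It stops there, lined up with that column's slots. The knob takes 2 to 3 N to move and stays; no springs.
- lever: The lever: a steel rod 10 mm thick with an 18 mm collar under its ball knob, whose centre is 180 mm from the pivot. Origin at the pivot, at table height inside the gearbox; z along the rod to the knob.
- dot_blue: Blue disc 26 mm across, 2 mm thick, on the gate plate: marks the wanted gear slot. Origin: centre of its underside. The four dots lie at (+-50, +-45) mm from gate along the wheel's x, y, each just past the end of the slot it marks; the lever leans over it when home. Which dot is at which slot changes from run to run.
- dot_yellow: Yellow disc as the blue one, marks another gear slot.
- dot_green: Green disc as the blue one, marks another gear slot.
- dot_red: Red disc as the blue one, marks another gear slot.
- glaze: Loose blue glaze jar with a white cap, 60 mm across and 85 mm high, standing on the table left of the gearbox. Origin at the centre of its underside. Leave alone.
- brush: Loose brush, 180 mm long, lying on the table right of the gearbox. Leave alone.
- pot: Loose white pot, 72 mm across and 70 mm high, standing on the table right of the gearbox and the pan. Origin at the centre of its underside. Leave alone.

How it is judged:
By the outcome, as a careful person would: the job done as asked, in the order asked, and still so for the second after the job is handed in, with the robot touching nothing.
It also fails if it takes over 48 s, if anything falls off the work surface, if the arm or the gripper's body presses on something with over 40 N, if the wrist force passes 120 N, or if a joint passes its speed limit or range.

## Robot

A 6-joint arm with a two-finger parallel gripper is mounted at the origin on the work surface. World frame = base frame: x ahead of the robot, y to its left, z up, the work surface at z = 0. Lengths are in m, angles in rad, forces in N, time in s.
With the tool pointing down it reaches from about 0.375 to 0.975 m from the base axis. Payload 3.8 kg.
Tool frame: the origin (TCP) lies midway between the tips of the shut fingers; the grasp point (between the pads) lies 19 mm behind it; z points along the fingers, y is the line along which they close (so a half turn about z gives the same grasp; the last joint's range is limited). The gripper opens to 85 mm and grips with 20 to 120 N. Pads are 22 mm wide; open, the fingers measure 114 mm over their backs; the gripper's body (76 mm by 85 mm) begins 54 mm behind the grasp point. The pads swing forward as they close: fully open they stand 13 mm farther back than shut.
Start: joints at [1.153, 0.264, 1.604, -0, 1.274, -0.037], TCP at [0.251, 0.627, 0.231] pointing down, gripper open.
Joint ranges: [-2.63, 2.63], [-0.94, 2.18], [0.31, 2.57], [-1.31, 4.45], [0, 2.66], [-2.55, 2.55]. Speed limits (rad/s): [2.57, 2.57, 3.14, 3.14, 3.14, 3.14].

## Interface

Orientations are given as a rotation vector (axis times angle).
In Python, from workcell import bot gives the robot as it stands.
- The arm moves only by the tool step_arm, never from a script. Its argument "motion" is a list of rows, each a list of 5 numbers: the finger opening in cm, from 0 to 8.54, then the shift along the tool's x, y, z in cm, then the turn about the tool's z in degrees. In form: [[claw, dx, dy, dz, twist], ...]. A call has 1 to 20 rows; each row is the pose to reach, as a shift and turn from the pose commanded when the call began, along the tool's axes at that moment; what a row does not reach only later rows make up. A row lasts 1/10 s, in which the tool goes at most 50 mm and 8.59 degrees, less where a joint would pass 70% of its speed; a pose out of reach is approached as far as the arm can. A call with a gripper value outside its range is refused whole. The fingers move at their own pace and stop on an object; "force" is the grip in N (left out, the last holds). Time passes only in rows, so rows that repeat a pose let the fingers close. It gives the time, the measured TCP pose, the force, the opening and the grip force at its end, in the units of the state.
- bot.read_state(): the state, without advancing time (a new reading comes with each control period).
- bot.read_camera(name): name is "side" or "top"; returns (picture, depth): 420x560x3 uint8, red, green, blue; 420x560 float32, m along the optical axis (not along the pixel's ray), 0 where there is no reading.
- bot.calibration(name): a dict with "mtx" (3x3 intrinsics, pixels), "origin" and "orientation" of the camera in the world. Camera axes: x right, y up, looking along -z (the intrinsics and any distortion apply to the point x, -y, -z); pixel columns grow to the right and rows downward; lengths in m; the calibration is good to about 2 mm. A picture is of the moment at which its call begins. calibration takes no time and is no camera call.
- bot.finish_job(): hands the job in; it is judged then, once.
The state is a dict: "time": time; "q": joint angles; "joint_vel": joint speeds; "joint_torque": joint torques, N m; "tool_pos": TCP position; "tcp_rot": TCP orientation; "wrist_force": force on the tool from outside, world axes, zero at the start; "torque": the same for the moment, N m; "width": opening from 0.0 (shut) to 1.0 (fully open); "grip_force": force on a finger pad.
Only numpy, scipy, OpenCV 4.12 (cv2) and the standard library are available. Lean on these libraries where they do the work, as an engineer would, in place of code of your own. Each camera call takes 0.05 s, during which the arm holds its last target. There are 200 camera calls.

## Working session

There is one attempt and no reset: what is moved stays moved. The work goes in short steps, Python scripts to look and compute and a tool call to move; the robot and the scene stay as the last step left them, time stands still between calls to the robot, and variables do not carry over. Pictures are saved under pics/ and viewed, at most 10 in all, crops included, and the job is handed in when it is done.

Besides the shell and the picture viewer there is one more tool, called after "Emit:" by a JSON object that holds its "api" and its "payload". step_arm: Moves the arm, as the interface text tells. Its arguments: {"type":"object","properties":{"motion":{"type":"array","items":{"type":"array","items":{"type":"number"}}},"force":{"type":"number"}},"required":["motion"]}

```bash
mkdir -p pics; cat > h.py <<'E'
import numpy as np,cv2
from workcell import bot
from scipy.spatial.transform import Rotation as R
def cal(n):
    c=bot.calibration(n);o=np.array(c["orientation"],float)
    Rm=o if o.shape==(3,3) else R.from_rotvec(o).as_matrix()
    return np.array(c["mtx"]),np.array(c["origin"]),Rm,c
def ray(n,u,v):
    K,o,Rm,_=cal(n);p=np.linalg.inv(K)@[u,v,1];return o,Rm@[p[0],-p[1],-p[2]]
def onz(n,u,v,z):
    o,d=ray(n,u,v);return o+d*(z-o[2])/d[2]
def dep(n,u,v,D):
    o,d=ray(n,u,v);return o+d*D
E
python3 - <<'E'
from h import *
for n in("side","top"):
    p,d=bot.read_camera(n);np.savez(f"{n}.npz",p=p,d=d);cv2.imwrite(f"pics/{n}0.png",p[:,:,::-1]);print(cal(n)[3])
print(bot.read_state())
E
```

```text
{'mtx': array([[455.12011116,   0.        , 275.80956621],
       [  0.        , 455.12011116, 213.7999334 ],
       [  0.        ,   0.        ,   1.        ]]), 'origin': array([ 0.3372718 , -0.74253391,  0.69113091]), 'orientation': array([ 0.92987321, -0.16518105, -0.31307047])}
{'mtx': array([[388.1361966 ,   0.        , 278.35667369],
       [  0.        , 388.1361966 , 210.09532182],
       [  0.        ,   0.        ,   1.        ]]), 'origin': array([0.57109063, 0.02015226, 0.91329002]), 'orientation': array([ 0.02119801, -0.07812518, -1.54989699])}
{'time': 0.1, 'q': array([ 1.15311713e+00,  2.64732367e-01,  1.60525784e+00, -8.80050870e-06,
        1.27370884e+00, -3.68686731e-02]), 'joint_vel': array([ 1.19193044e-04, -3.94638074e-04, -6.00970631e-03,  1.69182015e-03,
       -1.30276035e-05, -1.57062865e-03]), 'joint_torque': array([-1.03347011e-03, -5.16707611e+01, -3.68591237e+01, -1.84065584e-04,
        6.30113282e-03,  1.94152022e-05]), 'tool_pos': array([0.25059063, 0.62603533, 0.23003875]), 'tcp_rot': array([-0.59447535, -3.08435774,  0.00322613]), 'wrist_force': array([-0.39741038,  0.08410073,  0.54748179]), 'torque': array([-0.03056022, -0.01766021,  0.00190891]), 'grip_force': 0.0, 'width': 1.0020261594841904}
```

View pics/top0.png

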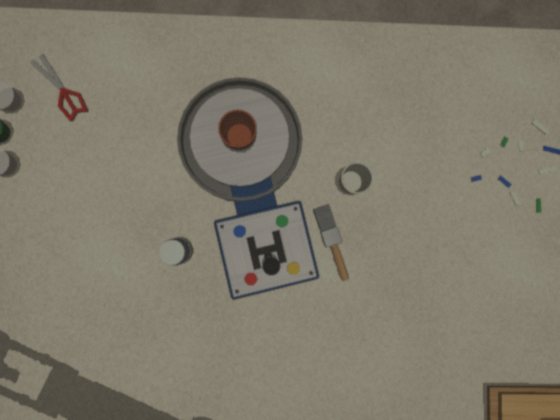

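View pics/side0.png

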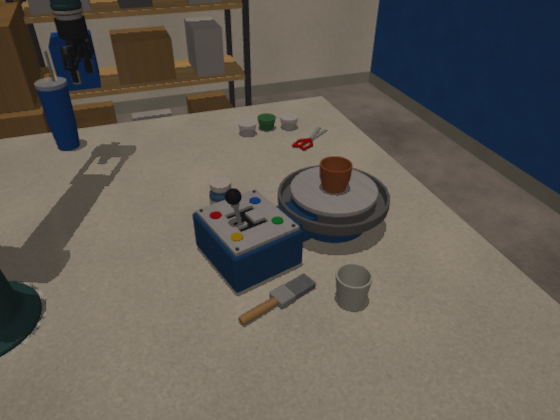

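The top view shows the gate at about (267,250) with the knob at (271,266), in park. The dots are blue at (240,231), far left; green at (282,221), far right; red at (251,279), near left; and yellow at (293,268), near right. The side view agrees, with the knob at (233,197).

```bash
cat > m.py <<'E'
from h import *
rng={"blue":(100,130),"green":(50,85),"red":(170,10),"yellow":(15,35)}
loc={"blue":(50,45),"green":(50,-45),"red":(-50,45),"yellow":(-50,-45)}
def dots(n,p,win):
    h=cv2.cvtColor(p,cv2.COLOR_RGB2HSV);out={}
    for c,(a,b) in rng.items():
        H=h[...,0];m=((H>=a)&(H<=b)) if a<b else ((H>=a)|(H<=b))
        m=m&(h[...,1]>130)&(h[...,2]>60)
        x0,y0,x1,y1=win;mm=np.zeros(m.shape,np.uint8);mm[y0:y1,x0:x1]=m[y0:y1,x0:x1]
        k,l,s,ce=cv2.connectedComponentsWithStats(mm)
        g=[i for i in range(1,k) if 40<s[i,4]<250 and .6<s[i,2]/s[i,3]<2.2]
        out[c]=[(ce[i],s[i,4]) for i in g]
    return out
def fit(W):
    L=np.array([loc[c] for c in W])/1000;P=np.array([W[c][:2] for c in W])
    Lc,Pc=L-L.mean(0),P-P.mean(0)
    th=np.arctan2((Lc[:,0]*Pc[:,1]-Lc[:,1]*Pc[:,0]).sum(),(Lc*Pc).sum())
    r=np.array([[np.cos(th),-np.sin(th)],[np.sin(th),np.cos(th)]])
    t=P.mean(0)-r@L.mean(0);return t,th,r,np.abs(L@r.T+t-P).max()
def knob(n,p,win):
    x0,y0,x1,y1=win;m=np.zeros(p.shape[:2],np.uint8);m[y0:y1,x0:x1]=(p.max(2)<38)[y0:y1,x0:x1]
    m=cv2.morphologyEx(m,cv2.MORPH_OPEN,cv2.getStructuringElement(cv2.MORPH_ELLIPSE,(11,11)))
    k,l,s,ce=cv2.connectedComponentsWithStats(m);i=1+np.argmax(s[1:,4]) if k>1 else 0
    return ce[i],s[i]
E
python3 - <<'E'
from m import *
wins={"top":(222,207,312,292),"side":(195,185,300,245)}
for n in wins:
    f=np.load(n+".npz");o=dots(n,f["p"],wins[n]);W={}
    for c in o:
        print(n,c,[(x[0].round(1),x[1]) for x in o[c]])
        if o[c]: W[c]=onz(n,*o[c][0][0],.112)
    if len(W)>2:
        t,th,r,e=fit(W);print(n,"gate",t,np.degrees(th),"res",e)
    k,s=knob(n,f["p"],(250,245,290,285) if n=="top" else (220,185,250,210));kz=onz(n,*k,.174)
    D=f["d"][int(k[1]),int(k[0])]
    print("knob",k,s,kz,"depth pt",dep(n,*k,D),"local",r.T@(kz[:2]-t))
f=np.load("top.npz")
for u,v in((240,260),(300,250)):print("plate z",dep("top",u,v,f["d"][v,u]))
E
```

```text
top blue [(array([239. , 230.9]), np.int32(72))]
top green []
top red [(array([250.2, 278.8]), np.int32(97))]
top yellow [(array([293., 268.]), np.int32(98))]
top gate [0.54069375 0.01537846] 14.69157998996368 res 0.00029358725976141864
knob [279.5 209.5] [     0      0    560    420 235200] [ 0.61950477 -0.00845156  0.174     ] depth pt [ 0.62365614 -0.01090426  0.11060803] local [ 0.07019062 -0.04303862]
side blue [(array([254.5, 200.3]), np.int32(52)), (array([292.6, 207.4]), np.int32(77)), (array([288.7, 215.1]), np.int32(43)), (array([208.3, 229.6]), np.int32(131))]
side green [(array([277. , 220.1]), np.int32(63))]
side red [(array([215.2, 214.9]), np.int32(67))]
side yellow [(array([236.4, 236.5]), np.int32(83))]
side gate [0.54090315 0.01247432] 14.794542930206294 res 0.0006202558023245819
knob [232.36649215 196.35602094] [225 189  16  16 191] [0.51357731 0.00967437 0.174     ] depth pt [ 0.50910914 -0.00938908  0.18710581] local [-0.0271349   0.00427063]
plate z [0.51833738 0.06804771 0.11223338]
plate z [ 0.54082123 -0.05475085  0.11139153]
```

```bash
python3 - <<'E'
from m import *
f=np.load("top.npz");p=f["p"];print(p[262:272:3,262:282:3].max(2))
t=np.array([.5408,.0142]);a=np.radians(14.74);r=np.array([[np.cos(a),-np.sin(a)],[np.sin(a),np.cos(a)]])
for u,v in((271,266),):
  w=onz("top",u,v,.175);print("top",w,r.T@(w[:2]-t)*1000)
  o1,d1=ray("top",u,v);o2,d2=ray("side",232.9,196.9)
  A=np.c_[d1,-d2];s=np.linalg.lstsq(A,o2-o1,rcond=None)[0];x1,x2=o1+d1*s[0],o2+d2*s[1];print(x1,x2,r.T@((x1+x2)[:2]/2-t)*1000)
g=np.array([-.095,0]);W=t+r@g
s=bot.read_state();T=R.from_rotvec(s["tcp_rot"]).as_matrix();print(T.round(3));print("shift cm",T.T@(np.r_[W,.231]-s["tool_pos"])*100,"yaw x",np.degrees(np.arctan2(T[1,0],T[0,0])))
for n,q in(("jar",(173,252)),("pot",(351,182))):print(n,onz("top",*q,.08))
E
```

```text
[[ 92  38  41  36  40  42  59]
 [ 87  39  41  40  38  40  96]
 [ 95  41  38  41  41  37 115]
 [129  51  38  41  37  56 133]]
top [0.51217873 0.00564044 0.175     ] [-29.85718833  -0.99566511]
[0.51222498 0.00565183 0.17557956] [0.51357622 0.00526416 0.17547935] [-29.20549592  -1.35577254]
[[-0.928  0.372 -0.001]
 [ 0.372  0.928 -0.002]
 [ 0.    -0.002 -1.   ]]
shift cm [-4.20512847e+01 -5.16731253e+01  9.74975445e-03] yaw x 158.18130832229082
jar [0.53069706 0.21179745 0.08      ]
pot [ 0.68899213 -0.16675434  0.08      ]
```

Emit:
{"api": "step_arm", "payload": {"motion": [[0, -2.1, -2.6, 0, -1.8], [0, -4.2, -5.2, 0, -3.6], [0, -6.3, -7.8, 0, -5.5], [0, -8.4, -10.4, 0, -7.3], [0, -10.5, -13, 0, -9.1], [0, -12.6, -15.6, 0, -10.9], [0, -14.7, -18.1, 0, -12.7], [0, -16.8, -20.7, 0, -14.6], [0, -18.9, -23.3, 0, -16.4], [0, -21, -25.9, 0, -18.2], [0, -23.1, -28.5, 0, -20], [0, -25.2, -31, 0, -21.8], [0, -27.3, -33.6, 0, -23.7], [0, -29.4, -36.2, 0, -25.5], [0, -31.5, -38.8, 0, -27.3], [0, -33.6, -41.4, 0, -29.1], [0, -35.7, -44, 0, -31], [0, -38, -46.6, 0, -33], [0, -40, -49.2, 0, -35], [0, -42, -51.7, 0, -36.5]]}}

```text
time: 2.1
tool_pos: [0.4485, -0.0109, 0.2309]
tcp_rot: [0.403, -3.115, -0.0]
wrist_force: [0.3, 1.2, 0.1]
width: -0.003
grip_force: 0.0
```

Emit:
{"api": "step_arm", "payload": {"motion": [[0, 0, 0, 0, 0], [0, 0, 0, 0, 0]]}}

```text
time: 2.3
tool_pos: [0.4482, -0.0097, 0.2308]
tcp_rot: [0.398, -3.115, -0.001]
wrist_force: [-0.3, 0.0, 1.4]
width: -0.002
grip_force: 0.0
```

```bash
cat >> h.py <<'E'
GT=np.array([.5408,.0142]);a=np.radians(14.74);r=np.array([[np.cos(a),-np.sin(a)],[np.sin(a),np.cos(a)]])
def loc2(w): return r.T@(np.array(w)[:2]-GT)*1000
def st():
    s=bot.read_state();T=R.from_rotvec(s["tcp_rot"]).as_matrix()
    print("t",s["time"],"local",loc2(s["tool_pos"]).round(1),"z",s["tool_pos"][2].round(4),"yaw-180",(np.degrees(np.arctan2(T[1,0],T[0,0]))%360-180).round(2),"F",s["wrist_force"].round(1),"w",round(s["width"],3))
E
python3 - <<'E'
from h import *
st()
p,d=bot.read_camera("side");cv2.imwrite("pics/s1.png",cv2.resize(p[100:280,130:370,::-1],None,fx=3,fy=3))
p,d=bot.read_camera("top");cv2.imwrite("pics/t1.png",cv2.resize(p[180:320,190:350,::-1],None,fx=4,fy=4))
E
```

```text
t 2.3 local [-95.6   0.4] z 0.2308 yaw-180 14.55 F [-0.3  0.   1.4] w -0.002
```

View pics/s1.png

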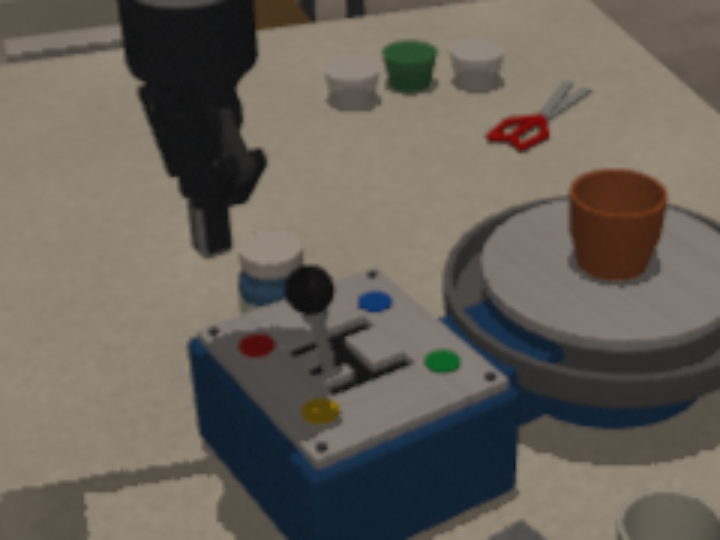

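The crop shows the shut fingertips at (212,250), behind the knob at (309,290). The knuckles start about 50 mm above the tips, so they clear the knob.

Emit:
{"api": "step_arm", "payload": {"motion": [[0, 0, 0, 1.5, 0], [0, 0, 0, 3, 0], [0, 0, 0, 4.5, 0], [0, 0, 0, 6, 0], [0, 0, 0, 6.8, 0], [0, -1, 0, 6.8, 0], [0, -2, 0, 6.8, 0], [0, -2.8, 0, 6.8, 0], [0, -3.3, 0, 6.8, 0], [0, -3.6, 0, 6.8, 0], [0, -3.9, 0, 6.8, 0], [0, -4.2, 0, 6.8, 0], [0, -4.5, 0, 6.8, 0], [0, -4.8, 0, 6.8, 0], [0, -4.8, 0, 6.8, 0]]}}

```text
time: 3.9
tool_pos: [0.4953, 0.0027, 0.1633]
tcp_rot: [-0.401, 3.116, -0.0]
wrist_force: [-1.4, 0.0, 0.7]
width: 0.001
grip_force: 0.8
```

```bash
cat > k.py <<'E'
from m import *
import sys
st()
# knob on dark colour in side view, around predicted local position
def look(lx,ly,tag):
    z=.177;w=np.r_[GT+r@(np.array([lx,ly])/1000),z]
    p,d=bot.read_camera("side");K,o,Rm,_=cal("side");c=Rm.T@(w-o);u,v=K[0,0]*c[0]/-c[2]+K[0,2],K[1,1]*c[1]/c[2]+K[1,2]
    cv2.imwrite(f"pics/{tag}.png",cv2.resize(p[120:270,150:350,::-1],None,fx=4,fy=4))
    q,s=knob("side",p,[int(x) for x in (u-18,v-18,u+18,v+18)]);print("pred",u,v,"knob px",q,s,"local",loc2(onz("side",*q,.177)))
if len(sys.argv)>1: look(float(sys.argv[1]),float(sys.argv[2]),sys.argv[3])
E
python3 k.py -15 0 a1
```

```text
t 3.9 local [-46.9   0.5] z 0.1633 yaw-180 14.68 F [-1.4  0.   0.7] w 0.001
pred 238.24593994995726 193.80839371604284 knob px [231.57110609 189.94582393] [220 178  25  24 443] local [-19.12361944  20.06623414]
```

View pics/a1.png

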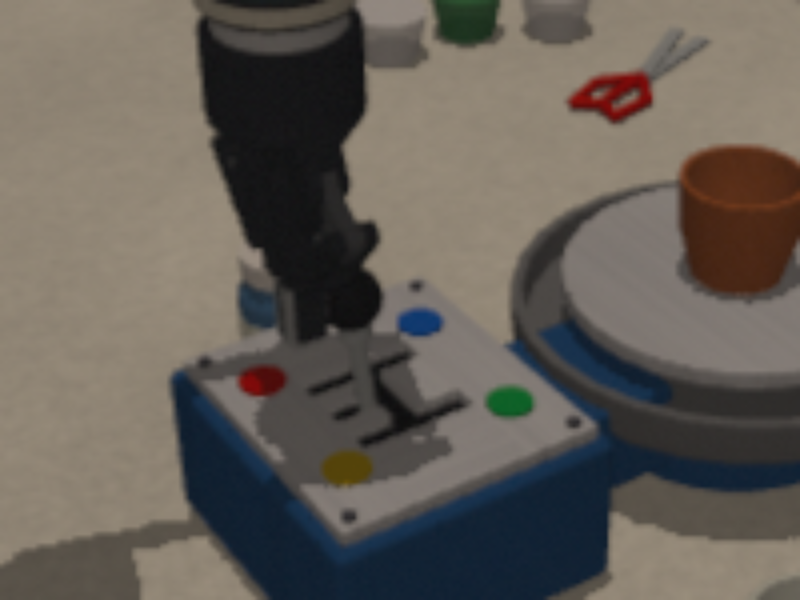

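The knob is at crop (353,299), px (238,195), which is local about (-16,0). It is touching the fingertips and moving as predicted. I'll push on to neutral.

Emit:
{"api": "step_arm", "payload": {"motion": [[0, -0.3, 0, 0, 0], [0, -0.6, 0, 0, 0], [0, -0.9, 0, 0, 0], [0, -1.2, 0, 0, 0], [0, -1.5, 0, 0, 0], [0, -1.8, 0, 0, 0], [0, -1.8, 0, 0, 0]]}}

```text
time: 4.65
tool_pos: [0.513, 0.0074, 0.1632]
tcp_rot: [-0.402, 3.115, 0.0]
wrist_force: [-1.4, -0.7, 0.4]
width: 0.001
grip_force: 0.6
```

```bash
python3 k.py 0 0 a2
```

```text
t 4.65 local [-28.6   0.5] z 0.1632 yaw-180 14.69 F [-1.4 -0.7  0.4] w 0.001
pred 244.56147959664742 191.5531189087071 knob px [238.5254902  185.44509804] [226 173  26  26 510] local [ 1.53221895 26.94385945]
```

View pics/a2.png

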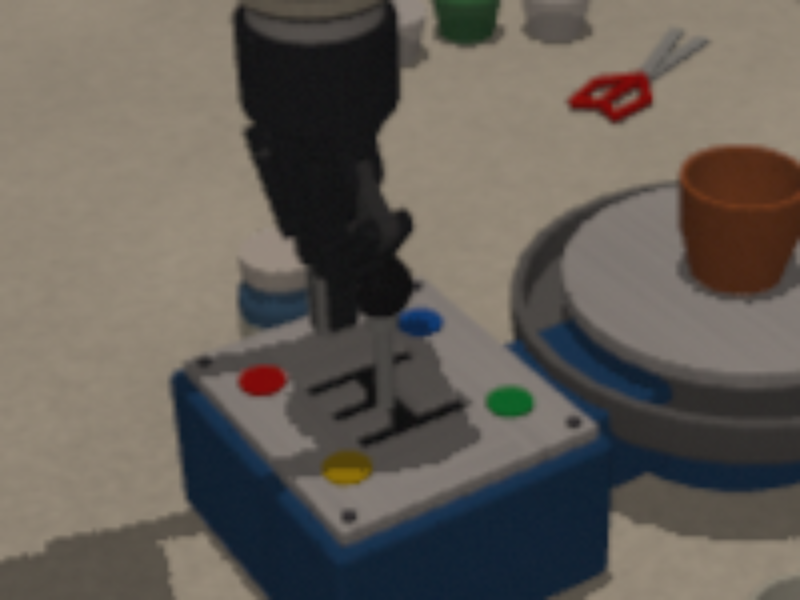

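The knob is at crop (384,286), px (246,191.5), which is neutral. Next I'll go around to the right side and push left.

Emit:
{"api": "step_arm", "payload": {"motion": [[0, 1, 0, 0, 0], [0, 2.5, 0, 0, 0], [0, 3.5, -1.5, 0, 0], [0, 3.5, -3.5, 0, 0], [0, 3.5, -5.5, 0, 0], [0, 3, -6.5, 0, 0], [0, 1.5, -6.5, 0, 0], [0, 0, -6.5, 0, 0], [0, -1.5, -6.5, 0, 0], [0, -2.9, -6.5, 0, 0], [0, -2.9, -5.5, 0, 0], [0, -2.9, -4.5, 0, 0], [0, -2.9, -3.8, 0, 0], [0, -2.9, -3.4, 0, 0], [0, -2.9, -3.1, 0, 0], [0, -2.9, -2.8, 0, 0], [0, -2.9, -2.5, 0, 0], [0, -2.9, -2.2, 0, 0], [0, -2.9, -1.9, 0, 0], [0, -2.9, -1.6, 0, 0]]}}

```text
time: 6.7
tool_pos: [0.5447, -0.0008, 0.1635]
tcp_rot: [-0.401, 3.115, -0.0]
wrist_force: [-0.3, -1.3, 2.7]
width: -0.001
grip_force: 0.9
```

Emit:
{"api": "step_arm", "payload": {"motion": [[0, 0, 0.3, 0, 0], [0, 0, 0.6, 0, 0], [0, 0, 0.9, 0, 0], [0, 0, 1.2, 0, 0], [0, 0, 1.5, 0, 0], [0, 0, 1.8, 0, 0], [0, 0, 1.8, 0, 0]]}}

```text
time: 7.4
tool_pos: [0.5397, 0.0171, 0.1629]
tcp_rot: [0.402, -3.115, -0.001]
wrist_force: [-0.0, -0.8, -2.0]
width: 0.003
grip_force: 0.5
```

```bash
python3 k.py 0 35 a3
```

```text
t 7.4 local [-0.3  3. ] z 0.1629 yaw-180 14.7 F [-0.  -0.8 -2. ] w 0.003
pred 235.94731661745493 183.94727249798603 knob px [243.09235669 174.65605096] [233 165  20  22 314] local [31.83307994 58.90034996]
```

View pics/a3.png

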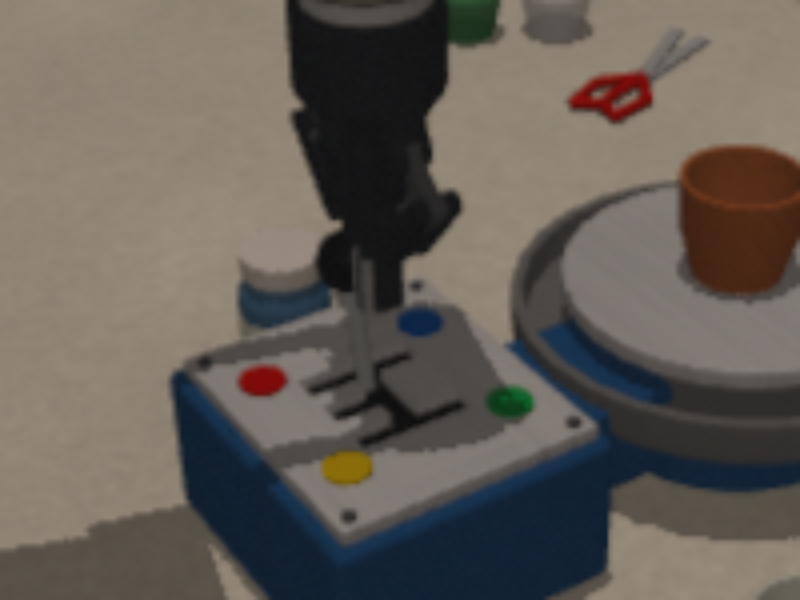

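The knob's left edge is at crop x 318 and its centre is near (343,258), px (236,184.5), so local about (0,35). I'll finish the crossing gently, watching the force.

Emit:
{"api": "step_arm", "payload": {"motion": [[0, 0, 0.2, 0, 0], [0, 0, 0.4, 0, 0], [0, 0, 0.6, 0, 0], [0, 0, 0.8, 0, 0], [0, 0, 0.9, 0, 0], [0, 0, 0.9, 0, 0]]}}

```text
time: 8.05
tool_pos: [0.5376, 0.0255, 0.1633]
tcp_rot: [0.402, -3.116, -0.0]
wrist_force: [-0.2, -0.9, 0.3]
width: 0.003
grip_force: 0.6
```

Emit:
{"api": "step_arm", "payload": {"motion": [[0, 0, 0.1, 0, 0], [0, 0, 0.1, 0, 0]]}}

```text
time: 8.25
tool_pos: [0.5375, 0.0263, 0.1633]
tcp_rot: [0.401, -3.116, -0.0]
wrist_force: [-0.1, -1.1, -0.0]
width: -0.004
grip_force: 0.6
```

Emit:
{"api": "step_arm", "payload": {"motion": [[0, 0, 0.1, 0, 0], [0, 0, 0.1, 0, 0]]}}

```text
time: 8.45
tool_pos: [0.5372, 0.0273, 0.1633]
tcp_rot: [0.401, -3.116, -0.0]
wrist_force: [0.3, -1.5, -0.7]
width: -0.0
grip_force: 0.7
```

```bash
python3 k.py
```

```text
t 8.45 local [-0.1 13.6] z 0.1633 yaw-180 14.68 F [ 0.3 -1.5 -0.7] w -0.0
```

Emit:
{"api": "step_arm", "payload": {"motion": [[0, 0, 0.1, 0, 0], [0, 0, 0.1, 0, 0]]}}

```text
time: 8.65
tool_pos: [0.537, 0.0283, 0.1633]
tcp_rot: [-0.402, 3.116, 0.0]
wrist_force: [0.9, -1.7, -0.9]
width: -0.0
grip_force: 0.7
```

Emit:
{"api": "step_arm", "payload": {"motion": [[0, 0, 0.1, 0, 0], [0, 0, 0.1, 0, 0]]}}

```text
time: 8.85
tool_pos: [0.5367, 0.0293, 0.1633]
tcp_rot: [-0.401, 3.116, 0.0]
wrist_force: [-0.2, -1.2, -0.3]
width: -0.0
grip_force: 0.7
```

```bash
python3 k.py 0 45 a4; python3 - <<'E'
from h import *
p,d=bot.read_camera("top");cv2.imwrite("pics/t4.png",cv2.resize(p[180:320,190:350,::-1],None,fx=4,fy=4))
import numpy as np
a=cv2.imread("pics/a4.png")[100:500,150:550];b=cv2.imread("pics/t4.png")[80:480,100:500]
cv2.imwrite("pics/m4.png",np.hstack([a,b]))
E
```

```text
t 8.85 local [-0.1 15.6] z 0.1633 yaw-180 14.68 F [-0.2 -1.2 -0.3] w -0.0
pred 233.562602784389 181.84169738968671 knob px [241.240625 171.590625] [231 163  20  20 320] local [35.11757994 72.25181267]
```

View pics/m4.png

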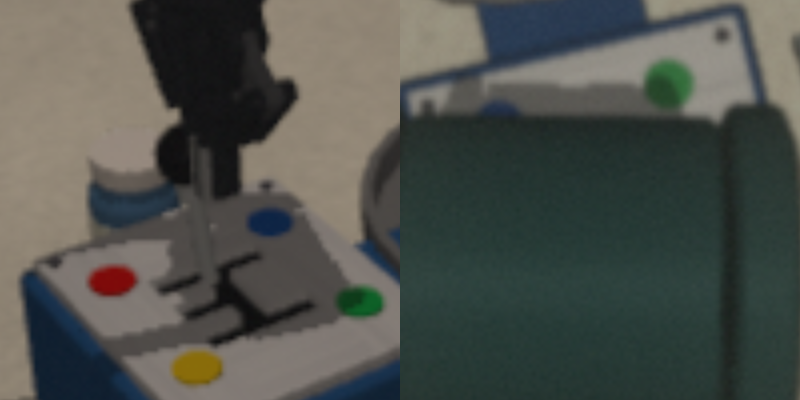

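The knob's left edge is at m4 x 157 (px 189 + offset), so its centre is near px (233,183) and local about (0,44). The rod is at the left column. I'll nudge until the stop is felt.

Emit:
{"api": "step_arm", "payload": {"motion": [[0, 0, 0.1, 0, 0], [0, 0, 0.1, 0, 0]]}}

```text
time: 9.15
tool_pos: [0.5365, 0.0301, 0.1633]
tcp_rot: [-0.402, 3.116, -0.0]
wrist_force: [0.2, -1.5, -1.3]
width: 0.003
grip_force: 0.9
```

Emit:
{"api": "step_arm", "payload": {"motion": [[0, 0, 0.1, 0, 0], [0, 0, 0.1, 0, 0]]}}

```text
time: 9.35
tool_pos: [0.5362, 0.0309, 0.1632]
tcp_rot: [-0.402, 3.116, -0.001]
wrist_force: [0.5, -2.8, -0.7]
width: 0.002
grip_force: 1.4
```

Force is starting to rise.

Emit:
{"api": "step_arm", "payload": {"motion": [[0, 0, 0.1, 0, 0], [0, 0, 0.1, 0, 0]]}}

```text
time: 9.55
tool_pos: [0.536, 0.0317, 0.1632]
tcp_rot: [0.402, -3.116, 0.001]
wrist_force: [1.9, -3.9, -1.6]
width: -0.001
grip_force: 2.0
```

The lever is at the left stop. Now I'll go around behind it and push into the far-left slot, the blue one.

Emit:
{"api": "step_arm", "payload": {"motion": [[0, 0, -1, 0, 0], [0, 0, -2.5, 0, 0], [0, 1.5, -2.5, 0, 0], [0, 3, -2.5, 0, 0], [0, 4.5, -2.5, 0, 0], [0, 6, -2.5, 0, 0], [0, 6, -1, 0, 0], [0, 6, 0.5, 0, 0], [0, 6, 2, 0, 0], [0, 6, 2.6, 0, 0], [0, 5, 2.6, 0, 0], [0, 4, 2.6, 0, 0], [0, 3.4, 2.6, 0, 0], [0, 3.1, 2.6, 0, 0], [0, 2.8, 2.6, 0, 0], [0, 2.5, 2.6, 0, 0], [0, 2.2, 2.6, 0, 0], [0, 1.9, 2.6, 0, 0], [0, 1.6, 2.6, 0, 0], [0, 1.6, 2.6, 0, 0]]}}

```text
time: 11.55
tool_pos: [0.5143, 0.0532, 0.1633]
tcp_rot: [-0.401, 3.115, -0.0]
wrist_force: [-1.4, -0.4, 0.4]
width: 0.002
grip_force: 0.6
```

```bash
python3 k.py 12 45 a5
```

```text
t 11.55 local [-15.7  44.5] z 0.1633 yaw-180 14.69 F [-1.4 -0.4  0.4] w 0.002
pred 238.4568407770178 180.17122777477468 knob px [232.60483871 174.69354839] [220 162  26  27 496] local [12.85616745 71.40929613]
```

View pics/a5.png

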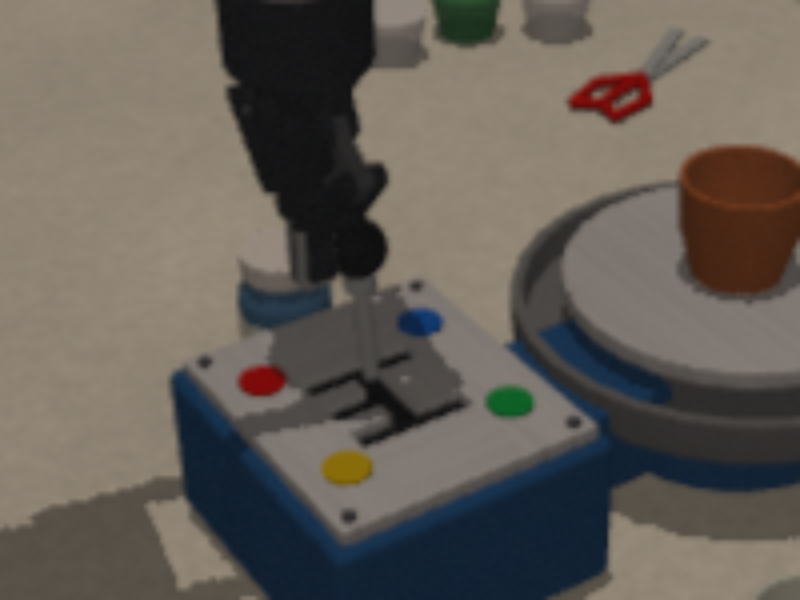

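The knob is at crop (361,247), px (240,182), so local about (13,45). It is entering the blue slot. I'll push home toward TCP x of about 12 mm.

Emit:
{"api": "step_arm", "payload": {"motion": [[0, -0.3, 0, 0, 0], [0, -0.6, 0, 0, 0], [0, -0.9, 0, 0, 0], [0, -1.2, 0, 0, 0], [0, -1.5, 0, 0, 0], [0, -1.8, 0, 0, 0], [0, -2.1, 0, 0, 0], [0, -2.3, 0, 0, 0], [0, -2.5, 0, 0, 0], [0, -2.5, 0, 0, 0]]}}

```text
time: 12.6
tool_pos: [0.5383, 0.0597, 0.1632]
tcp_rot: [-0.401, 3.116, 0.0]
wrist_force: [-1.5, -0.9, -0.9]
width: -0.003
grip_force: 0.6
```

Emit:
{"api": "step_arm", "payload": {"motion": [[0, -0.1, 0, 0, 0], [0, -0.2, 0, 0, 0], [0, -0.2, 0, 0, 0]]}}

```text
time: 12.9
tool_pos: [0.5401, 0.0601, 0.1633]
tcp_rot: [-0.401, 3.116, 0.0]
wrist_force: [-1.1, -0.1, -1.0]
width: -0.001
grip_force: 0.7
```

Emit:
{"api": "step_arm", "payload": {"motion": [[0, -0.1, 0, 0, 0], [0, -0.1, 0, 0, 0]]}}

```text
time: 13.1
tool_pos: [0.5411, 0.0603, 0.1633]
tcp_rot: [-0.401, 3.116, 0.0]
wrist_force: [-2.7, -0.4, -2.0]
width: 0.003
grip_force: 0.7
```

Emit:
{"api": "step_arm", "payload": {"motion": [[0, -0.1, 0, 0, 0], [0, -0.1, 0, 0, 0]]}}

```text
time: 13.3
tool_pos: [0.5421, 0.0605, 0.1633]
tcp_rot: [-0.401, 3.116, 0.0]
wrist_force: [-1.4, -0.2, -0.2]
width: 0.003
grip_force: 0.7
```

Emit:
{"api": "step_arm", "payload": {"motion": [[0, -0.1, 0, 0, 0], [0, -0.1, 0, 0, 0]]}}

```text
time: 13.5
tool_pos: [0.5429, 0.0608, 0.1632]
tcp_rot: [0.401, -3.116, 0.0]
wrist_force: [-1.3, -1.1, -0.9]
width: -0.004
grip_force: 0.9
```

Emit:
{"api": "step_arm", "payload": {"motion": [[0, -0.1, 0, 0, 0], [0, -0.1, 0, 0, 0]]}}

```text
time: 13.7
tool_pos: [0.5436, 0.061, 0.1631]
tcp_rot: [0.401, -3.115, 0.0]
wrist_force: [-2.9, -1.4, -1.0]
width: -0.003
grip_force: 1.4
```

Emit:
{"api": "step_arm", "payload": {"motion": [[0, -0.1, 0, 0, 0], [0, -0.1, 0, 0, 0]]}}

```text
time: 13.9
tool_pos: [0.5444, 0.0612, 0.163]
tcp_rot: [0.401, -3.115, 0.0]
wrist_force: [-3.5, -1.5, -0.5]
width: 0.001
grip_force: 1.9
```

```bash
python3 k.py 41 45 a6
```

```text
t 13.9 local [15.4 44.5] z 0.163 yaw-180 14.69 F [-3.5 -1.5 -0.5] w 0.001
pred 250.05876146307298 176.2113353441524 knob px [245.488 170.764] [233 158  25  29 500] local [44.68682133 70.1004714 ]
```

View pics/a6.png

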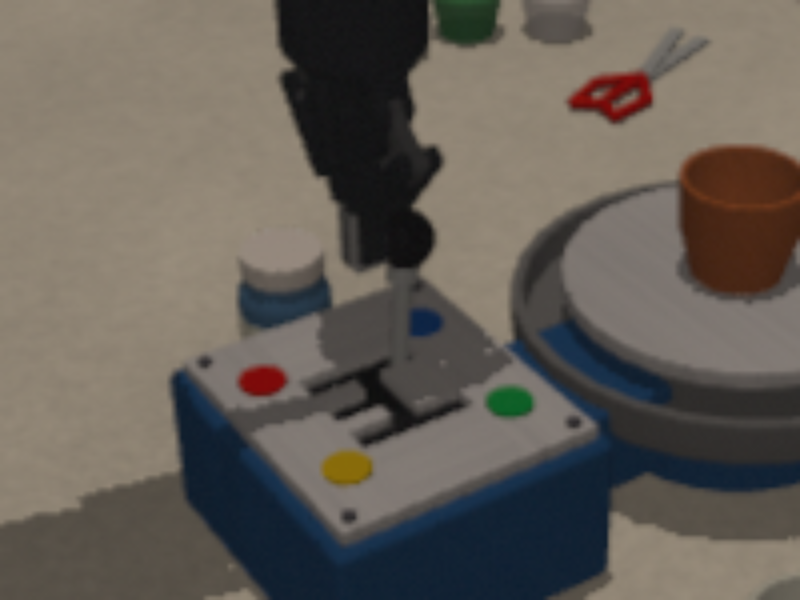

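The knob is at crop (408,239), leaning over the blue dot, and force is building. I'll press a little more to confirm the stop.

Emit:
{"api": "step_arm", "payload": {"motion": [[0, -0.1, 0, 0, 0], [0, -0.2, 0, 0, 0], [0, -0.2, 0, 0, 0]]}}

```text
time: 14.25
tool_pos: [0.5459, 0.0616, 0.1628]
tcp_rot: [0.401, -3.113, 0.0]
wrist_force: [-4.4, -2.4, -0.1]
width: -0.0
grip_force: 2.8
```

Emit:
{"api": "step_arm", "payload": {"motion": [[0, 0.5, 0, 0, 0], [0, 1.5, 0, 0, 0], [0, 3, 0, 0, 0], [0, 5, 0, 0, 0], [0, 7, 0, 0, 0], [0, 9, 0, -2, 0], [0, 11, 0, -6, 0], [0, 13, 0, -10, 0], [0, 15, 0, -12, 0], [0, 17, 0, -12, 0], [0, 17, 0, -12, 0]]}}

```text
time: 15.35
tool_pos: [0.3811, 0.0183, 0.2849]
tcp_rot: [-0.4, 3.111, -0.001]
wrist_force: [0.2, -0.2, -0.2]
width: 0.001
grip_force: 0.0
```

```bash
python3 k.py 41 45 a7; python3 - <<'E'
from m import *
p,d=bot.read_camera("top");cv2.imwrite("pics/t7.png",cv2.resize(p[170:310,190:350,::-1],None,fx=4,fy=4))
h=dots("top",p,(222,207,312,292));print({c:[x[0].round(1) for x in h[c]] for c in h})
a=cv2.imread("pics/a7.png")[0:560,100:500];b=cv2.imread("pics/t7.png")[0:560,50:450];cv2.imwrite("pics/m7.png",np.hstack([a,b]))
for n,q in(("jar",(173,252)),):pass
E
```

```text
t 15.35 local [-153.3   44.6] z 0.2849 yaw-180 14.65 F [ 0.2 -0.2 -0.2] w 0.001
pred 250.05876146307298 176.2113353441524 knob px [250.54421769 179.4829932 ] [244 173  14  14 147] local [34.8419938  33.04617129]
{'blue': [], 'green': [], 'red': [array([250.3, 278.6])], 'yellow': [array([293., 268.])]}
```

View pics/m7.png

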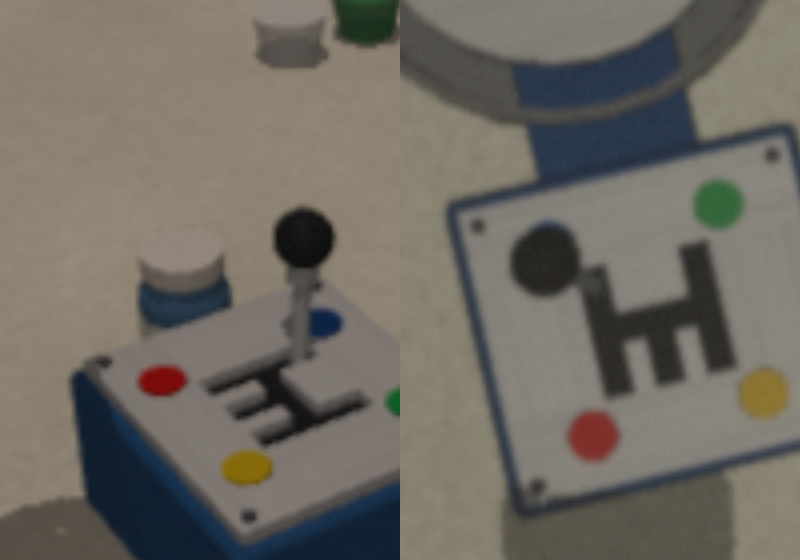

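The knob is at side px (250.8,179.5) and top px (238.8,235), over the blue dot. I'll triangulate it.

```bash
python3 - <<'E'
from m import *
o1,d1=ray("top",238.6,235.0);o2,d2=ray("side",250.7,179.4)
s=np.linalg.lstsq(np.c_[d1,-d2],o2-o1,rcond=None)[0];x1,x2=o1+d1*s[0],o2+d2*s[1]
print(x1,x2,loc2((x1+x2)/2),loc2(x1),loc2(x2))
for z in(.169,.171):print(loc2(onz("top",238.6,235,z)),loc2(onz("side",250.7,179.4,z)))
# where the knob fully home would appear
for x in(36,41):
  w=np.r_[GT+r@[x/1e3,.045],.170]
  for n in("top","side"):
    K,o,Rm,_=cal(n);c=Rm.T@(w-o);print(x,n,K[0,0]*c[0]/-c[2]+K[0,2],K[1,1]*c[1]/c[2]+K[1,2])
E
```

```text
[0.56942145 0.06853593 0.16860755] [0.57024952 0.06828635 0.16858948] [41.87304684 45.03947793] [41.50438937 45.26550517] [42.24170431 44.81345069]
[41.49875248 45.24062226] [41.9026218  44.24398512]
[41.47002571 45.11381366] [40.25065684 41.46962445]
36 top 239.35458693272966 237.78208014743404
36 side 248.17992079075606 179.65485560897324
41 top 238.7494150525875 235.22556935598342
41 side 250.14934096442042 178.97616854077708
```

Both views put the knob at (41.9, 45.0) mm, which is fully home. The tool is clear, so I'll hand in.

```bash
python3 -c "
from workcell import bot
print(bot.finish_job())"
```

```text
the job is handed in; nothing more can be done
None
```

The lever is fully home in the blue-dot slot (far left): the two camera views put the knob at (41.9, 45.0) mm against the specified (41, 45). It went there from park with gentle pushes and no other gear on the way; the arm finished clear of the lever, and the job was handed in after about 15 s of the 48 s.

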